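# Set the stock tags on the clockmaker's parts board

### The arm

A 7-joint arm with a two-finger parallel gripper is mounted at the origin on the work surface. World frame = base frame: x ahead of the robot, y to its left, z up, the work surface at z = 0. Lengths are in m, angles in rad, forces in N, time in s.
With the tool pointing down it reaches from about 0.425 to 0.875 m from the base axis. Payload 4.7 kg.
Tool frame: the origin (TCP) lies midway between the tips of the shut fingers; the grasp point (between the pads) lies 19 mm behind it; z points along the fingers, x is the direction in which the jaws open and shut, and the axes are right-handed (so a half turn about z gives the same grasp; the last joint's range is limited). The gripper opens to 85 mm and grips with 20 to 120 N. Pads are 22 mm wide; open, the fingers measure 114 mm over their backs; the gripper's body (76 mm by 85 mm) begins 54 mm behind the grasp point. The pads swing forward as they close: fully open they stand 13 mm farther back than shut.
Start: joints at [1.17, 0.321, -0.07, 1.45, 0.023, 1.371, -0.057], TCP at [0.262, -0.595, 0.231] pointing down, gripper open.
Joint ranges: [-2.86, 2.86], [-0.3, 2.09], [-1.38, 1.24], [0.06, 2.45], [-1.56, 4.7], [0.09, 2.05], [-2.69, 2.69]. Speed limits (rad/s): [2.57, 2.57, 3.14, 3.14, 3.14, 3.14, 3.14].

### API

Orientations are given as a rotation vector (axis times angle).
In Python, from bench import robot gives the robot as it stands. The module is installed in compiled form; this text tells all that it offers. Calls block until the motion is done:
- robot.reach(position, orientation): joint-space move of the TCP to a pose.
- robot.move_linear(position, ori=None, rate=0.15): straight line of the TCP; ori=None keeps the orientation; rate is the mean speed in m/s.
- robot.movej(angles): joint-space move.
- robot.open() and robot.close(): open the fingers fully, or close them until they stop; the grip force is fixed at half the most.
- robot.pause(seconds).
- robot.ik(position, orientation): joint angles nearest the present ones, or None.
- robot.sense(): the state.
- robot.camera(name): name is "scene" or "side" or "wrist"; returns the picture (420x560x3 uint8, red, green, blue); there is no depth.
- robot.camera_info(name): a dict with "fx", "fy", "cx", "cy" (pixels), "R" (3x3) and "t" (3): a world point X has camera coordinates R X + t; the wrist camera has in their place "hand_eye" (4x4, takes a point from camera to tool coordinates, whose origin is the TCP and whose axes are the tool frame's). Camera axes: x right, y down, z forward; pixel columns grow to the right and rows downward; lengths in m; the calibration is good to about 2 mm. A picture is of the moment at which its call begins: read the wrist's pose just before it. camera_info takes no time and is no camera call.
A pose or a line that the arm cannot do raises robot.IKError and nothing moves.
- robot.sign_off(): hands the job in, once; it reports no verdict.
The state is a dict: "time_s": time; "joint_positions": joint angles; "qvel": joint speeds; "tau": joint torques, N m; "ee_pos": TCP position; "ee_rot": TCP orientation; "wrist_force": force on the tool from outside, world axes, zero at the start; "moment": the same for the moment, N m; "finger_gap": opening from 0.0 (shut) to 1.0 (fully open).
Only numpy, scipy, OpenCV 4.12 (cv2) and the standard library are available. Lean on these libraries where they do the work, as an engineer would, in place of code of your own. Each camera call takes 0.05 s, during which the arm holds its last target. There are 200 camera calls.

### The job

Each parts tray on the clockmaker's bench has a hinged brass tag standing in front of it. With light pushes of a fingertip, flip tags over as needed so that the full trays, and only those, show the face with the round disc turned up (tag leaning away from its tray), while the empty trays show the face with the straight bar (tag leaning towards its tray), each tag resting fully over. Be gentle with the tags, and leave the trays and the other things on the bench where they stand: nothing is to be picked up.

Things in the scene. Friction and masses are not known exactly. Their poses are not given: they have to be found in the camera images.
- board: dark wooden tag board fixed to the bench, 85 x 450 x 12 mm, long side along its y; origin at the centre of its underside, on the bench; its +x points away from the robot, towards the trays. Four tag stands sit on it in a row along y, 110 mm apart
- tag_a_hinge (a point): middle of this tag's hinge line, 40 mm above the bench; x points to the tag's own tray, y runs along the hinge, z up. Its fixed stand is 36 (x) by 72 mm (y); two pairs of brass stop arms at y = +-32 mm end 55 mm above the bench; between them (|y| < 25 mm) nothing fixed rises above 45 mm. Less than 1 N, pushed level on the tag's free edge towards the hinge line, raises the tag
- tag_a (a joint): tilt (rad) of a brass tag 56 mm wide, 70 mm from hinge to free edge, 3 mm thick, about 45 g. 0: leans 0.62 towards the robot, disc face up (full). 0.62: upright. 1.24: leans 0.62 towards its tray, bar face up (empty). At both stops the free edge is 97 mm above the bench, 41 mm out from the hinge. Swings freely; past upright it falls by itself to the other stop
- tag_b_hinge (a point): middle of this tag's hinge line, 40 mm above the bench; x points to the tag's own tray, y runs along the hinge, z up. Its fixed stand is 36 (x) by 72 mm (y); two pairs of brass stop arms at y = +-32 mm end 55 mm above the bench; between them (|y| < 25 mm) nothing fixed rises above 45 mm. Less than 1 N, pushed level on the tag's free edge towards the hinge line, raises the tag
- tag_b (a joint): tilt (rad) of a brass tag 56 mm wide, 70 mm from hinge to free edge, 3 mm thick, about 45 g. 0: leans 0.62 towards the robot, disc face up (full). 0.62: upright. 1.24: leans 0.62 towards its tray, bar face up (empty). At both stops the free edge is 97 mm above the bench, 41 mm out from the hinge. Swings freely; past upright it falls by itself to the other stop
- tag_c_hinge (a point): middle of this tag's hinge line, 40 mm above the bench; x points to the tag's own tray, y runs along the hinge, z up. Its fixed stand is 36 (x) by 72 mm (y); two pairs of brass stop arms at y = +-32 mm end 55 mm above the bench; between them (|y| < 25 mm) nothing fixed rises above 45 mm. Less than 1 N, pushed level on the tag's free edge towards the hinge line, raises the tag
- tag_c (a joint): tilt (rad) of a brass tag 56 mm wide, 70 mm from hinge to free edge, 3 mm thick, about 45 g. 0: leans 0.62 towards the robot, disc face up (full). 0.62: upright. 1.24: leans 0.62 towards its tray, bar face up (empty). At both stops the free edge is 97 mm above the bench, 41 mm out from the hinge. Swings freely; past upright it falls by itself to the other stop
- tag_d_hinge (a point): middle of this tag's hinge line, 40 mm above the bench; x points to the tag's own tray, y runs along the hinge, z up. Its fixed stand is 36 (x) by 72 mm (y); two pairs of brass stop arms at y = +-32 mm end 55 mm above the bench; between them (|y| < 25 mm) nothing fixed rises above 45 mm. Less than 1 N, pushed level on the tag's free edge towards the hinge line, raises the tag
- tag_d (a joint): tilt (rad) of a brass tag 56 mm wide, 70 mm from hinge to free edge, 3 mm thick, about 45 g. 0: leans 0.62 towards the robot, disc face up (full). 0.62: upright. 1.24: leans 0.62 towards its tray, bar face up (empty). At both stops the free edge is 97 mm above the bench, 41 mm out from the hinge. Swings freely; past upright it falls by itself to the other stop
- full_tray_1: loose grey plastic parts tray, 110 (x) x 92 (y) x 28 mm high, walls 3 mm, standing on the bench, FULL: holding six brass spring barrels (27 mm drums) whose arbors end 35 mm above the bench; 0.55 kg or so; origin at the centre of its underside. Its own tag is the one whose hinge line is about 125 mm from that origin, in front of it (the next tag is about 165 mm away)
- full_tray_2: loose grey plastic parts tray, 110 (x) x 92 (y) x 28 mm high, walls 3 mm, standing on the bench, FULL: holding six brass spring barrels (27 mm drums) whose arbors end 35 mm above the bench; 0.55 kg or so; origin at the centre of its underside. Its own tag is the one whose hinge line is about 125 mm from that origin, in front of it (the next tag is about 165 mm away)
- empty_tray_1: loose grey plastic parts tray, 110 (x) x 92 (y) x 28 mm high, walls 3 mm, standing on the bench, EMPTY: nothing in it; 0.3 kg or so; origin at the centre of its underside. Its own tag is the one whose hinge line is about 125 mm from that origin, in front of it (the next tag is about 165 mm away)
- empty_tray_2: loose grey plastic parts tray, 110 (x) x 92 (y) x 28 mm high, walls 3 mm, standing on the bench, EMPTY: nothing in it; 0.3 kg or so; origin at the centre of its underside. Its own tag is the one whose hinge line is about 125 mm from that origin, in front of it (the next tag is about 165 mm away)
- weight: bystander: loose pear-shaped brass clock weight, 42 mm wide, 70 mm tall, standing beside the board; origin under its centre
- oil: bystander: loose small oil jar, 40 mm wide, 55 mm tall; origin under its centre
- loupe: bystander: loose black eye loupe, 42 mm wide, 34 mm tall; origin under its centre
- driver: bystander: loose screwdriver lying on the bench, 150 mm long along its x, under 35 mm high; origin on its underside
Things that resemble listed ones, but are neither listed nor needed, are in the scene too. What is shaped like the full_tray_2 but pink is not meant.

How it is judged:
At the end, for the whole second after the job is handed in: The tag in front of each full tray rests within 0.15 rad of its disc-up stop (joint 0), the tag in front of each empty tray within 0.15 rad of its bar-up stop (joint 1.24), all tags at rest; trays and bystanders upright, still and within 15 mm of where they started ((horizontal distance between tag_a_hinge and full_tray_1 above 0.148 m or value of joint tag_a below 0.15 rad) and (horizontal distance between tag_a_hinge and full_tray_2 above 0.148 m or value of joint tag_a below 0.15 rad) and (horizontal distance between tag_a_hinge and empty_tray_1 above 0.148 m or value of joint tag_a above 1.09 rad) and (horizontal distance between tag_a_hinge and empty_tray_2 above 0.148 m or value of joint tag_a above 1.09 rad) and velocity of joint tag_a between -0.1 and 0.1 rad/s and (horizontal distance between tag_b_hinge and full_tray_1 above 0.148 m or value of joint tag_b below 0.15 rad) and (horizontal distance between tag_b_hinge and full_tray_2 above 0.148 m or value of joint tag_b below 0.15 rad) and (horizontal distance between tag_b_hinge and empty_tray_1 above 0.148 m or value of joint tag_b above 1.09 rad) and (horizontal distance between tag_b_hinge and empty_tray_2 above 0.148 m or value of joint tag_b above 1.09 rad) and velocity of joint tag_b between -0.1 and 0.1 rad/s and (horizontal distance between tag_c_hinge and full_tray_1 above 0.148 m or value of joint tag_c below 0.15 rad) and (horizontal distance between tag_c_hinge and full_tray_2 above 0.148 m or value of joint tag_c below 0.15 rad) and (horizontal distance between tag_c_hinge and empty_tray_1 above 0.148 m or value of joint tag_c above 1.09 rad) and (horizontal distance between tag_c_hinge and empty_tray_2 above 0.148 m or value of joint tag_c above 1.09 rad) and velocity of joint tag_c between -0.1 and 0.1 rad/s and (horizontal distance between tag_d_hinge and full_tray_1 above 0.148 m or value of joint tag_d below 0.15 rad) and (horizontal distance between tag_d_hinge and full_tray_2 above 0.148 m or value of joint tag_d below 0.15 rad) and (horizontal distance between tag_d_hinge and empty_tray_1 above 0.148 m or value of joint tag_d above 1.09 rad) and (horizontal distance between tag_d_hinge and empty_tray_2 above 0.148 m or value of joint tag_d above 1.09 rad) and velocity of joint tag_d between -0.1 and 0.1 rad/s and distance of each of full_tray_1, full_tray_2, empty_tray_1, empty_tray_2, weight, oil, loupe, driver from where it was at the start of the episode below 0.015 m and linear speed of each of full_tray_1, full_tray_2, empty_tray_1, empty_tray_2, weight, oil, loupe, driver below 0.02 m/s and angle between each of full_tray_1, full_tray_2, empty_tray_1, empty_tray_2, weight, oil, loupe, driver's own z axis and vertical below 0.1 rad); the robot touches nothing.
It fails at once if a tray is shifted by more than 15 mm, lifted or tipped (distance of any of full_tray_1, full_tray_2, empty_tray_1, empty_tray_2 from where it was at the start of the episode above 0.015 m or angle between any of full_tray_1, full_tray_2, empty_tray_1, empty_tray_2's own z axis and vertical above 0.1 rad).
It fails at once if the weight, oil jar, loupe or screwdriver is shifted by more than 15 mm, lifted or tipped (distance of any of weight, oil, loupe, driver from where it was at the start of the episode above 0.015 m or angle between any of weight, oil, loupe, driver's own z axis and vertical above 0.1 rad).
It fails at once if a tag is pushed or squeezed with more than 20 N (contact force between the fingers and tag_a above 20 N or contact force between the fingers and tag_b above 20 N or contact force between the fingers and tag_c above 20 N or contact force between the fingers and tag_d above 20 N).
It also fails if it takes over 51 s, if anything falls off the work surface, if the arm or the gripper's body presses on something with over 40 N, if the wrist force passes 120 N, or if a joint passes its speed limit or range.

## Working session

There is one attempt and no reset: what is moved stays moved. The work goes in short steps, each a Python script; the robot and the scene stay as the last script left them, time stands still between calls to the robot, and variables do not carry over. Pictures are saved under pics/ and viewed, about 8 in all and at most 12, crops included, and the job is handed in when it is done.

```bash
mkdir -p pics; python3 - <<'E'
from bench import robot
import cv2,numpy as np
for n in("scene","side"):
    im=robot.camera(n); cv2.imwrite(f"pics/{n}0.png",im[:,:,::-1])
    c=robot.camera_info(n); print(n,c["fx"],c["fy"],c["cx"],c["cy"],np.round(c["R"],3).tolist(),np.round(c["t"],3), np.round(-np.array(c["R"]).T@c["t"],3))
print(robot.sense())
E
```

```text
scene 419.79015300637707 419.79015300637707 275.1623761867568 210.157071099948 [[-0.414, 0.91, -0.014], [0.577, 0.251, -0.777], [-0.704, -0.33, -0.63]] [ 0.225 -0.309  1.348] [1.22  0.317 0.611]
side 437.3127732816512 437.3127732816512 281.12265149543646 209.47440528434367 [[-0.807, -0.59, -0.014], [-0.413, 0.581, -0.701], [0.422, -0.56, -0.713]] [0.535 0.286 0.769] [0.226 0.58  0.756]
{'time_s': 0.1, 'joint_positions': array([ 1.17008402,  0.32172969, -0.07011553,  1.45154581,  0.02263145,
        1.37080036, -0.05690062]), 'qvel': array([-2.00484163e-03, -2.92915667e-03, -4.28485349e-04, -2.63499475e-03,
       -4.13031943e-05, -7.08405604e-04,  4.46169553e-04]), 'tau': array([-1.98939942e-04, -4.94877291e+01, -3.84054529e-01, -3.15209913e+01,
        1.29966831e-02,  7.44585675e-03, -2.56878423e-05]), 'ee_pos': array([ 0.26173311, -0.59445367,  0.23034919]), 'ee_rot': array([-2.63063564e+00,  1.71585235e+00,  2.32356327e-03]), 'wrist_force': array([ 0.72418418, -0.37638297, -0.1388656 ]), 'moment': array([-0.00032681,  0.02190288, -0.02304664]), 'finger_gap': 0.9999056505133523}
```

View pics/scene0.png

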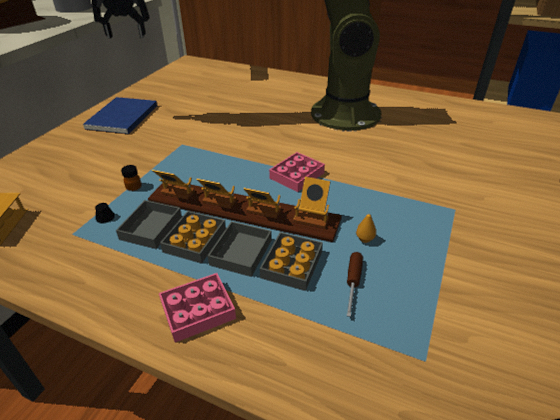

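View pics/side0.png

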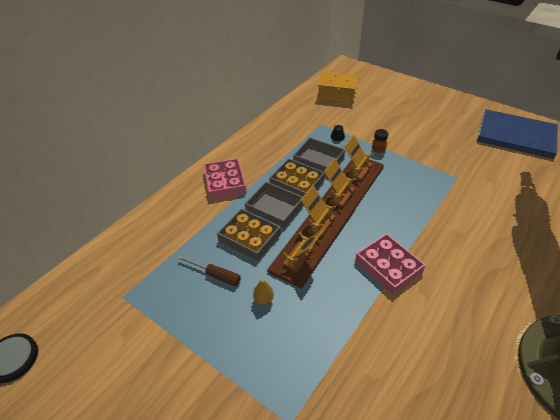

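The scene view shows four trays from -y to +y: empty (155,222), full (193,236), empty (240,247) and full (293,258). The tag at (315,200) shows its disc. The other three look tilted towards their trays. I'll zoom in to confirm and measure.

```bash
python3 - <<'E'
import cv2,numpy as np
a=cv2.imread("pics/scene0.png")[155:295,105:345]; b=cv2.imread("pics/side0.png")[120:290,210:400]
cv2.imwrite("pics/za.png",cv2.resize(a,None,fx=3.3,fy=3.3,interpolation=cv2.INTER_CUBIC))
cv2.imwrite("pics/zb.png",cv2.resize(b,None,fx=3.5,fy=3.5,interpolation=cv2.INTER_CUBIC))
E
```

```text
(no output)
```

View pics/za.png

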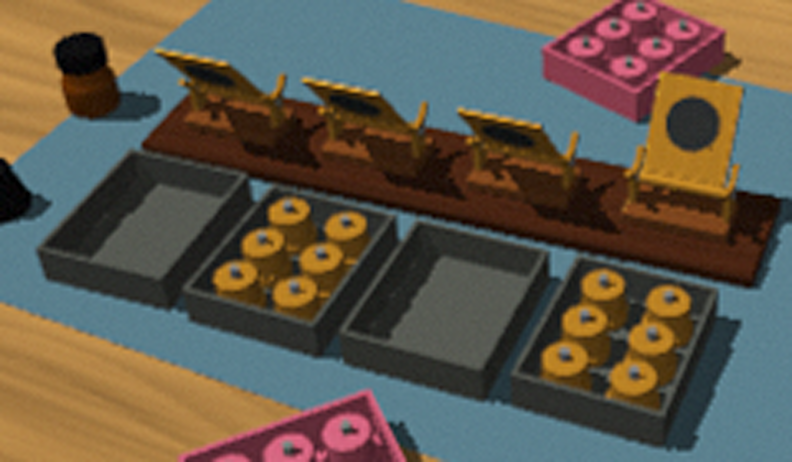

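View pics/zb.png

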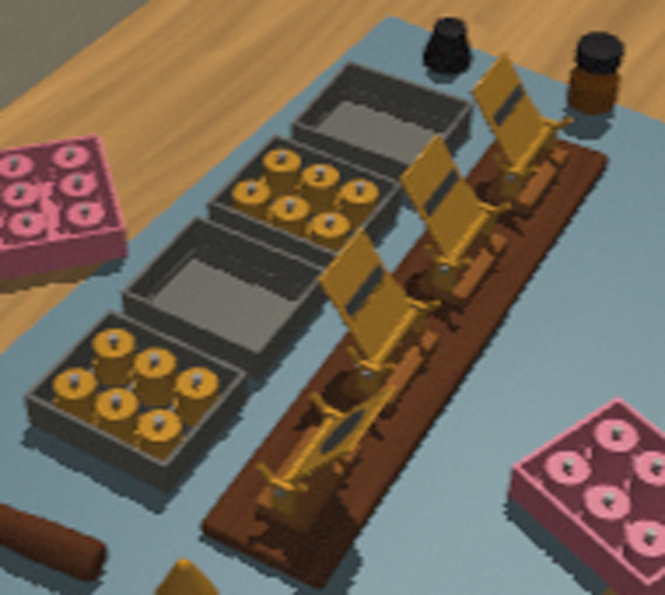

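Tags 1, 2 and 3 from the -y side have the bar up and tag 4 has the disc up. Only tag 2, in front of the full tray at scene (193,236), needs flipping towards the robot. Next I'll locate the board and that tag's free edge by ray casting.

```bash
cat >h.py <<'E'
from bench import robot
import numpy as np, cv2
def ray(n,uv,z):
    c=robot.camera_info(n);R=np.array(c["R"]);C=-R.T@np.array(c["t"])
    d=R.T@[(uv[0]-c["cx"])/c["fx"],(uv[1]-c["cy"])/c["fy"],1]
    return C+d*(z-C[2])/d[2]
def proj(n,X):
    c=robot.camera_info(n);p=np.array(c["R"])@X+c["t"];return c["cx"]+c["fx"]*p[0]/p[2],c["cy"]+c["fy"]*p[1]/p[2]
E
python3 - <<'E'
from h import *
for n,z,l in(("side",.012,[(205,525),(322,578),(607,152)]),("scene",.012,[(780,200),(755,275),(145,150),(205,97)]),
  ("scene",.097,[(305,80),(380,92),(158,50),(225,60),(460,112),(545,128),(660,73),(745,85)]),
  ("side",.097,[(438,135),(402,190),(505,52),(473,95),(367,228),(322,283)])):
    for p in l:
        uv=(p[0]/3.3+105,p[1]/3.3+155) if n=="scene" else (p[0]/3.5+210,p[1]/3.5+120)
        print(n,z,p,ray(n,uv,z).round(4))
# tray wall tops, oil, loupe, weight
for p in [(245,175),(185,290),(270,190),(400,215),(320,340),(408,225)]: print("tray",p,ray("scene",(p[0]/3.3+105,p[1]/3.3+155),.028).round(3))
E
```

```text
side 0.012 (205, 525) [0.5821 0.1545 0.012 ]
side 0.012 (322, 578) [0.5036 0.1451 0.012 ]
side 0.012 (607, 152) [ 0.5459 -0.2999  0.012 ]
scene 0.012 (780, 200) [0.509  0.1464 0.012 ]
scene 0.012 (755, 275) [0.5864 0.1544 0.012 ]
scene 0.012 (145, 150) [ 0.6356 -0.2837  0.012 ]
scene 0.012 (205, 97) [ 0.5647 -0.2831  0.012 ]
scene 0.097 (305, 80) [ 0.6158 -0.1492  0.097 ]
scene 0.097 (380, 92) [ 0.6081 -0.0973  0.097 ]
scene 0.097 (158, 50) [ 0.6251 -0.2597  0.097 ]
scene 0.097 (225, 60) [ 0.6171 -0.211   0.097 ]
scene 0.097 (460, 112) [ 0.6069 -0.0398  0.097 ]
scene 0.097 (545, 128) [0.6009 0.0164 0.097 ]
scene 0.097 (660, 73) [0.5168 0.06   0.097 ]
scene 0.097 (745, 85) [0.5079 0.1151 0.097 ]
side 0.097 (438, 135) [ 0.6111 -0.1498  0.097 ]
side 0.097 (402, 190) [ 0.6007 -0.0874  0.097 ]
side 0.097 (505, 52) [ 0.621  -0.2591  0.097 ]
side 0.097 (473, 95) [ 0.6142 -0.2019  0.097 ]
side 0.097 (367, 228) [ 0.5992 -0.0432  0.097 ]
side 0.097 (322, 283) [0.5944 0.0149 0.097 ]
tray (245, 175) [ 0.647 -0.188  0.028]
tray (185, 290) [ 0.756 -0.157  0.028]
tray (270, 190) [ 0.653 -0.163  0.028]
tray (400, 215) [ 0.641 -0.071  0.028]
tray (320, 340) [ 0.759 -0.057  0.028]
tray (408, 225) [ 0.648 -0.061  0.028]
```

```bash
cat >>h.py <<'E'
from scipy.spatial.transform import Rotation as Ro
th=0.087
xb=np.array([np.cos(th),np.sin(th),0]);yb=np.array([-xb[1],xb[0],0])
H=np.array([.609,-.121,0])-.041*xb
P=lambda dx,z:H+dx*xb+[0,0,z]
E
python3 - <<'E'
from h import *
robot.close()
z=np.array([0,0,-1.])
for s in(1,-1):
    x=s*yb;rv=Ro.from_matrix(np.c_[x,np.cross(z,x),z]).as_rotvec()
    q=robot.ik(P(.068,.25),rv);print(s,q)
    if q is not None:
        robot.reach(P(.068,.25),rv);break
robot.move_linear(P(.068,.084),rate=.1)
s=robot.sense();print(s["time_s"],s["ee_pos"],s["wrist_force"],P(.068,.084))
out=[cv2.resize(robot.camera(n)[y:y+200,x0:x0+260,::-1],None,fx=1.53,fy=2*1.53/2) for n,x0,y in(("scene",110,100),("side",200,90))]
cv2.imwrite("pics/pre.png",cv2.resize(np.hstack(out),(796,306)))
E
```

```text
1 [ 0.67453212  0.38631139 -0.7051984   1.4122209   0.24911373  1.4333308
  1.62980229]
4.8417 [ 0.63635923 -0.11871457  0.08470742] [0.13110245 0.1930764  0.33357723] [ 0.63589788 -0.11865396  0.084     ]
```

View pics/pre.png

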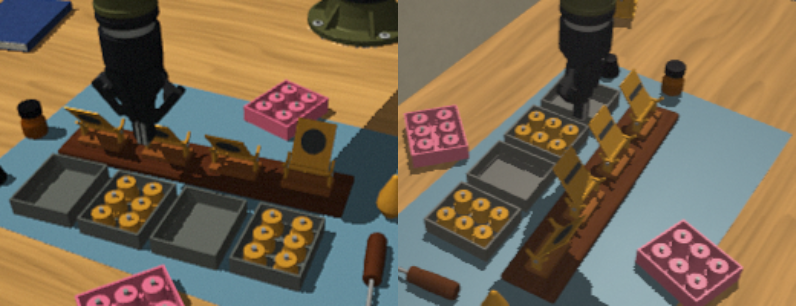

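The scene view shows the closed fingertip at (142,140), on the tray side of tag 2. No tag has moved yet, so I'll push slowly towards the robot.

```bash
python3 - <<'E'
from h import *
print(proj("scene",P(.068,.084)),proj("scene",P(.041,.097)))
for dx in np.arange(.058,-.005,-.01):
    robot.move_linear(P(dx,.084),rate=.03)
    s=robot.sense();print(round(dx,3),(s["ee_pos"]-H)@xb.round(3),s["wrist_force"].round(2))
    if np.linalg.norm(s["wrist_force"])>6: print("stop");break
robot.pause(.7)
out=[cv2.resize(robot.camera(n)[y:y+200,x0:x0+260,::-1],(398,306)) for n,x0,y in(("scene",110,100),("side",200,90))]
cv2.imwrite("pics/push.png",np.hstack(out)); print(robot.sense()["time_s"])
E
```

```text
(np.float64(205.30732812500315), np.float64(192.59331323244214)) (np.float64(210.329187733499), np.float64(180.56204251450671))
0.058 0.05782511318894344 [ 0.01 -0.9  -0.25]
0.048 0.047821209685501624 [ 1.63 -1.46  0.12]
0.038 0.03781396273132271 [ 0.55 -0.36  0.19]
0.028 0.02785076149468666 [-0.14 -0.34  0.29]
0.018 0.01783127204926487 [-0.09 -0.56 -0.47]
0.008 0.00788051077626064 [0.51 0.42 0.33]
-0.002 -0.0021186357178592688 [ 0.19 -0.36 -0.4 ]
9.125
```

View pics/push.png

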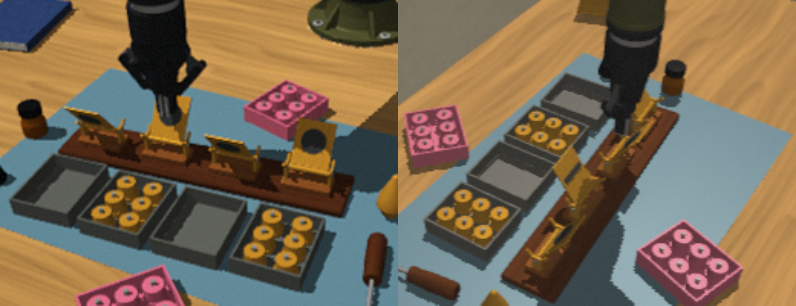

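Tag 2 now leans towards the robot, at (168,125) in the scene view. I'll back off, lift the arm clear and check.

```bash
python3 - <<'E'
from h import *
robot.move_linear(P(.03,.084),rate=.06)
robot.move_linear(P(.03,.28),rate=.12)
robot.pause(.5)
out=[cv2.resize(robot.camera(n)[y:y+200,x0:x0+260,::-1],(398,306)) for n,x0,y in(("scene",100,110),("side",180,110))]
cv2.imwrite("pics/end.png",np.hstack(out))
a=robot.camera("scene");b=cv2.imread("pics/scene0.png")[:,:,::-1]
s=robot.sense();print(s["time_s"],s["ee_pos"],s["wrist_force"].round(2))
E
```

```text
12.2417 [ 0.59803231 -0.12197373  0.28002695] [0.25 1.23 0.45]
```

View pics/end.png

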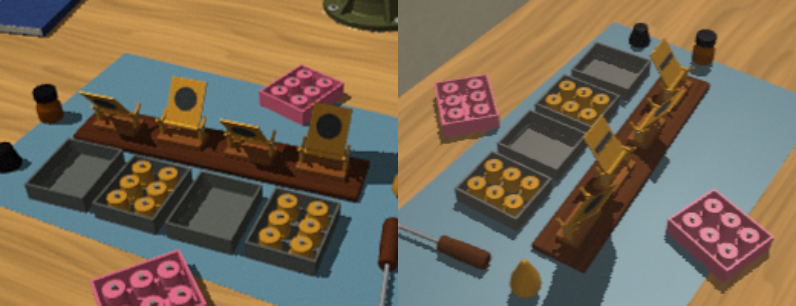

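Tags 2 and 4, in front of the full trays, show their discs. Tags 1 and 3, in front of the empty trays, show their bars. The arm is clear and everything else is where it stood, so I'm handing in.

```bash
python3 -c "
from bench import robot
robot.sign_off()"
```

```text
the job is handed in; nothing more can be done
```

The job is handed in. Only one tag needed flipping: the second from the robot's right, in front of a full tray. I pushed it over from the tray side with the closed fingertips; the wrist force read about 2 N at most, sampled every 10 mm.

In the final scene and side views, both full trays have the disc up and both empty trays have the bar up. The tags look to be resting fully over, the trays and other things look unmoved, and the arm is clear at z = 0.28 m, with about 12 s used. I judged the tilts and positions by eye from the pictures rather than measuring them; no check failed or disagreed.

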